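Take the ruler out of the half-covered stationery box

ROBOT

A 6-joint arm with a two-finger parallel gripper is mounted at the origin on the work surface. World frame = base frame: x ahead of the robot, y to its left, z up, the work surface at z = 0. Lengths are in mm, angles in rad, forces in N, time in s.
With the tool pointing down it reaches from about 350 to 775 mm from the base axis. Payload 7.3 kg.
Tool frame: the origin (TCP) lies between the finger pads; the fingertips stand 25 mm ahead of it and the grasp point (between the pads) lies 6 mm ahead of it; z points along the fingers, y is the line along which they close (so a half turn about z gives the same grasp; the last joint's range is limited). The gripper opens to 92 mm and grips with 3 to 60 N. Pads are 19 mm wide; open, the fingers measure 130 mm over their backs; the gripper's body (75 mm by 190 mm) begins 47 mm behind the grasp point.
Start: joints at [1.084, 0.342, 1.524, -0, 1.275, -0.146], TCP at [175.462, 494.829, 251.741] pointing down, gripper open.
Joint ranges: [-2.53, 2.53], [-0.77, 2.02], [0.04, 2.7], [-1, 4.14], [0.28, 2.66], [-3.11, 3.11]. Speed limits (rad/s): [2.57, 2.57, 3.14, 3.14, 3.14, 3.14].

INTERFACE

Orientations are given as [roll, pitch, yaw] about the fixed x, y, z axes, in that order (R = Rz(yaw) Ry(pitch) Rx(roll)).
In Python, from plant import bot gives the robot as it stands.
- The arm moves only by the tool play_rows, never from a script. Its argument "commands" is a list of rows, each an object of numbers: "x", "y", "z": the shift along the tool's x, y, z in m; "twist": the turn about the tool's z in degrees. In form: [{"x": .., "y": .., "z": .., "twist": ..}, ...]. A call has exactly 8 rows; each row is the pose to reach, as a shift and turn from the pose commanded when the call began, along the tool's axes at that moment; what a row does not reach only later rows make up. A row lasts 1/10 s, in which the tool goes at most 50 mm and 8.59 degrees, less where a joint would pass 70% of its speed; a pose out of reach is approached as far as the arm can. A call with a gripper value outside its range is refused whole. "jaw" is the closure, from 0 (fully open) to 1 (shut), set as the call begins (left out, the last holds). The fingers move at their own pace and stop on an object; the grip force is fixed at half the most. Time passes only in rows, so rows that repeat a pose let the fingers close, or fill a call up. It gives the time, the measured TCP pose, the force, the opening and the grip force at its end, in the units of the state.
- bot.get_obs(): the state, without advancing time (a new reading comes with each control period).
- bot.capture(name): name is "scene" or "side" or "wrist"; returns a dict with "pixels" (384x512x3 uint8, red, green, blue), "fx", "fy", "cx", "cy" (pixels), "k1" (the pictures are not rectified: a ray, as slopes to the right and down, at radius r is drawn at 1 + k1 r^2 times it, then the intrinsics apply), "eye" and "rotation" of the camera in the world. Camera axes: x right, y down, z forward; pixel columns grow to the right and rows downward; lengths in mm; the calibration is good to about 2 mm. A picture is of the moment at which its call begins. There is no depth.
- bot.close_job(): hands the job in; it is judged then, once.
The state is a dict: "time": time; "joint_positions": joint angles; "dq": joint speeds; "tau": joint torques, N m; "tool_pos": TCP position; "tcp_rot": TCP orientation; "contact_force": force on the tool from outside, world axes, zero at the start; "moment": the same for the moment, N m; "grip_width": finger opening in mm; "finger_force": force on a finger pad.
Only numpy, scipy, OpenCV 4.12 (cv2) and the standard library are available. Lean on these libraries where they do the work, as an engineer would, in place of code of your own. Each camera call takes 0.05 s, during which the arm holds its last target. There are 200 camera calls.

TASK

In the half-covered wooden box on the desk, a long ruler hangs with its ring over an upright pin while its other end lies under the fixed cover. Lift the ring up off the pin, tilt the ruler and draw it out diagonally through the box's opening, and finish while still holding it in the gripper, motionless, with the whole ruler well clear above the top of the box. Leave the mug, the brass paperweight and the glass jar undisturbed.

Things in the scene. Friction and masses are not known exactly. Their poses are not given: they have to be found in the camera images.
- box: Fixed wooden box on the desk, outside 316 (x) by 176 (y) by 85 mm high, walls, floor and cover 8 mm thick. Origin: centre of its underside; z up; x points away from the robot, turned up to 30 degrees either way. A fixed cover (underside 77 mm, top 85 mm above the desk) closes its top from the -x end as far as x = -10 mm; it cannot be moved.
- opening (a point): Centre of the box's opening, level with its top, 85 mm above the desk, at x = +70, y = 0 in the box's frame. The opening is 160 by 160 mm: x from -10 (edge of the cover) to +150 mm (end wall), y from -80 to +80 mm. The box's inner floor is 8 mm above the desk. Axes as box.
- pin_top (a point): Top of the fixed brass pin inside the box, at x = +108, y = 0, z = 72 mm in the box's frame. The pin is 8 mm in diameter and stands on a round collar 28 mm in diameter whose top is 51.5 mm above the desk; the ruler's ring rests on this collar, around the pin.
- ruler_eye (a point): Centre of the brass ring (outside 32 mm, hole 22 mm, 10 mm thick) at the ruler's front end, 129 mm from the centre of the stick and 16 mm from the very end; at the start it lies around the pin, about 60 mm above the desk. Axes as ruler_mid.
- ruler_mid (a point): Centre of the stick of the loose ruler (light wood, 60 to 125 g): 230 mm long, 18 wide, 14 thick, with a ring at its front end, 260 mm over all. x runs along it towards the ring, y across its width, z out of its upper face. At the start it lies along the box's x axis at y = 0, sloping up 11 degrees to the ring, rear end on the box's floor; about 120 mm is under the cover.
- ruler_tail (a point): Centre of the end face of the stick at the ruler's rear end, 115 mm behind the centre of the stick and 244 mm behind the ring's centre. Axes as ruler_mid.
- mug: Bystander: white ceramic mug with handle, 76 mm across, 85 mm high, upright on the desk beside the box; origin at the centre of its underside. Leave alone.
- weight: Bystander: turned brass paperweight with a knob, 64 mm across, 48 mm high; origin at the centre of its underside. Leave alone.
- jar: Bystander: amber glass jar with a dark lid, 54 mm across, 60 mm high; origin at the centre of its underside. Leave alone.

How it is judged:
By the outcome, as a careful person would: the job done as asked, in the order asked, and still so for the second after the job is handed in, while the arm keeps its last pose, push and grip.
It also fails if it takes over 35 s, if anything falls off the work surface, if the arm or the gripper's body presses on something with over 40 N, if the wrist force passes 120 N, or if a joint passes its speed limit or range.

## Working session

There is one attempt and no reset: what is moved stays moved. The work goes in short steps, Python scripts to look and compute and a tool call to move; the robot and the scene stay as the last step left them, time stands still between calls to the robot, and variables do not carry over. Pictures are saved under pics/ and viewed, at most 10 in all, crops included, and the job is handed in when it is done.

Besides the shell and the picture viewer there is one more tool, called after "Call:" as name(argument=value, ...) on one line, values as JSON. play_rows: Moves the arm, as the interface text tells. Its arguments: {"type":"object","properties":{"commands":{"type":"array"},"jaw":{"type":"number"}},"required":["commands"]}

```bash
mkdir -p pics; python3 - <<'E'
from plant import bot
import cv2,pickle
d={}
for n in ["scene","side"]:
    c=bot.capture(n); d[n]=c
    cv2.imwrite(f"pics/{n}0.png",cv2.resize(c["pixels"][:,:,::-1],(800,600),interpolation=cv2.INTER_CUBIC))
    print(n,{k:v for k,v in c.items() if k!="pixels"})
pickle.dump(d,open("cap0.pkl","wb"))
print(bot.get_obs())
E
```

```text
scene {'fx': 350.4476748285662, 'fy': 350.4476748285662, 'cx': 255.4517112066051, 'cy': 191.91536694404704, 'k1': 0.016226504333671316, 'eye': array([1340.73758032,  284.04548013,  646.02327963]), 'rotation': array([-2.13224671,  0.02409737,  1.88956529])}
side {'fx': 431.1510375505556, 'fy': 431.1510375505556, 'cx': 256.70558952772467, 'cy': 195.66299247952406, 'k1': -0.13284300662588228, 'eye': array([-112.21671778, -624.8647455 ,  817.79304129]), 'rotation': array([-2.27196211,  0.01410145, -0.79632494])}
{'time': 0.1, 'joint_positions': array([ 1.08401570e+00,  3.42666210e-01,  1.52489695e+00, -4.20298530e-05,
        1.27535120e+00, -1.46042150e-01]), 'dq': array([-1.08132460e-03, -4.34607615e-04, -2.37018063e-03,  6.82367978e-04,
        7.72937706e-05,  5.17663390e-04]), 'tau': array([ 2.01445509e-03, -4.32003772e+01, -2.44695479e+01,  7.17816199e-02,
        5.27645065e-02, -6.26676047e-05]), 'tool_pos': array([175.3128046 , 494.53984638, 251.11615158]), 'tcp_rot': array([-3.14027917e+00, -1.52574916e-04,  2.80086634e+00]), 'contact_force': array([-0.04214317,  0.38197933,  0.76372856]), 'moment': array([-0.01520631, -0.02368145, -0.02499768]), 'finger_force': 0.0, 'grip_width': 91.9054203026462}
```

View pics/scene0.png

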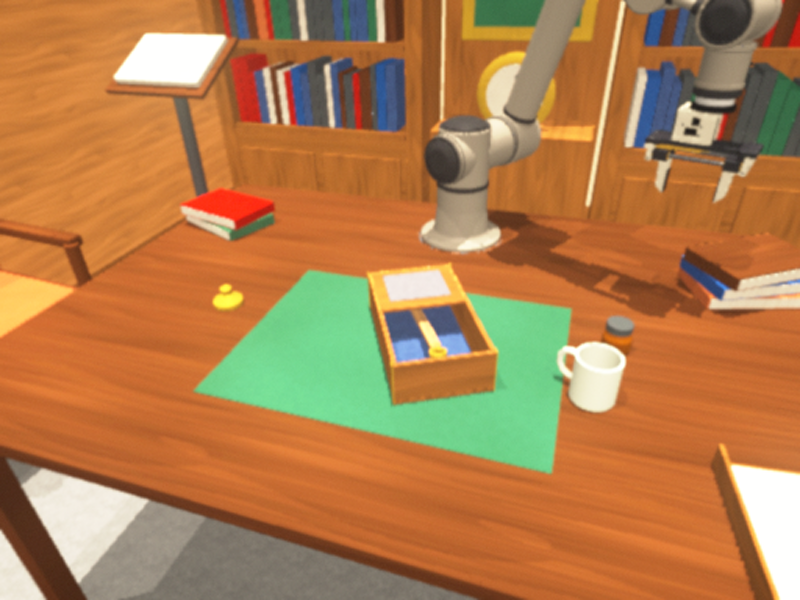

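View pics/side0.png

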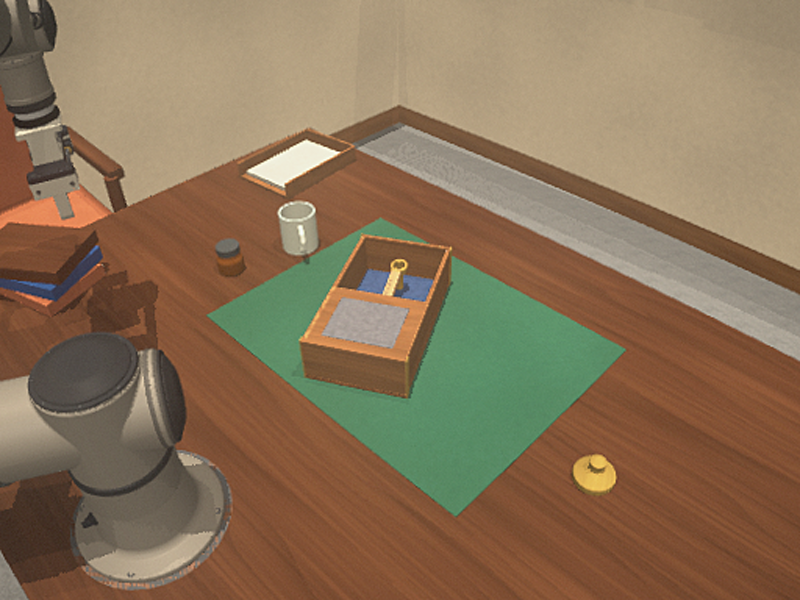

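Scene picture: the box's top spans roughly (368,272), (450,266), (494,352) and (390,366), with the ring at (437,352). Side picture: the ring is at (400,265), and the mug and jar stand at the +y side. I'll enlarge both.

```bash
python3 - <<'E'
import pickle,cv2
d=pickle.load(open("cap0.pkl","rb"))
# crop origin in native px, scale 8 -> pictures
for n,(u,v,w,h) in {"scene":(230,165,92,92),"side":(188,148,106,110)}.items():
    im=d[n]["pixels"][v:v+h,u:u+w,::-1]
    cv2.imwrite(f"pics/{n}_crop.png",cv2.resize(im,None,fx=5.4 if n=="side" else 6,fy=5.4 if n=="side" else 6,interpolation=cv2.INTER_CUBIC))
E
```

```text
(no output)
```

View pics/scene_crop.png

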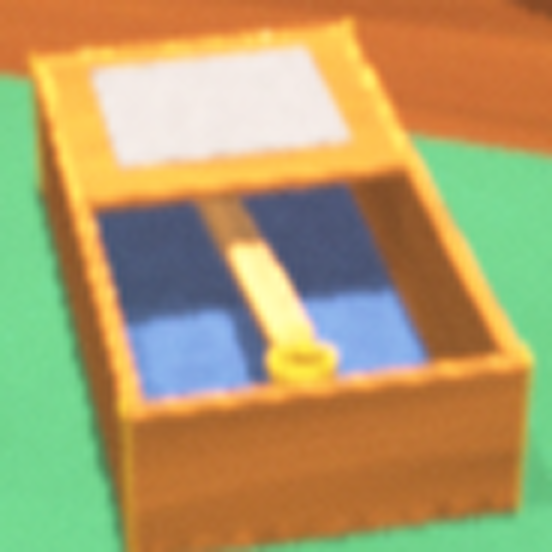

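View pics/side_crop.png

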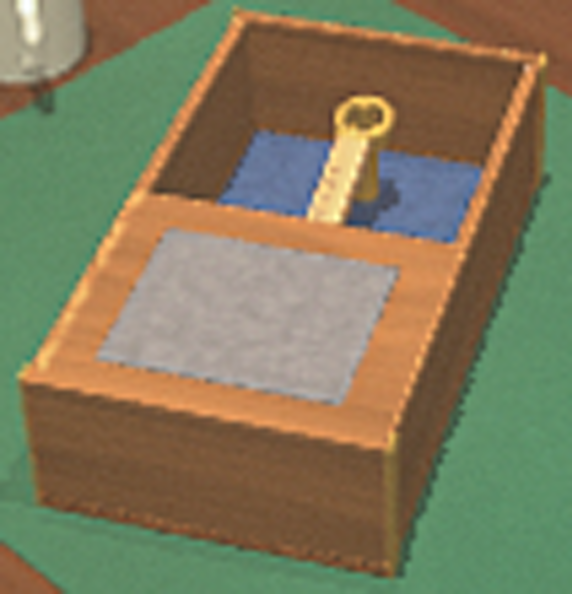

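```bash
cat > h.py <<'E'
import numpy as np,pickle,cv2
from scipy.spatial.transform import Rotation as Ro
from scipy.optimize import least_squares
d=pickle.load(open("cap0.pkl","rb"))
def proj(c,P):
    q=(np.atleast_2d(P)-c["eye"])@Ro.from_euler("xyz",c["rotation"]).as_matrix()
    s=q[:,:2]/q[:,2:]; s=s*(1+c["k1"]*(s**2).sum(1,keepdims=True))
    return s*[c["fx"],c["fy"]]+[c["cx"],c["cy"]]
def nat(p,o,s): return np.array(o)+(np.array(p)+.5)/s-.5
def box(p,P): return np.c_[Ro.from_euler("z",p[2]).apply(np.atleast_2d(P))+[p[0],p[1],0]]
E
python3 - <<'E'
from h import *
S=([(-158,-88,85),(-158,88,85),(158,88,85),(158,-88,85),(158,88,0)],nat([(33,60),(352,22),(530,360),(122,412),(518,512)],(230,165),6))
D=([(-158,88,85),(-158,-88,85),(158,-88,85),(158,88,85),(-158,88,0),(-158,-88,0)],nat([(25,376),(393,444),(543,60),(238,12),(38,502),(393,576)],(188,148),5.4))
f=lambda p:np.r_[(proj(d["scene"],box(p,S[0]))-S[1]).ravel(),(proj(d["side"],box(p,D[0]))-D[1]).ravel()]
r=least_squares(f,[550,50,.2]); print(r.x,np.degrees(r.x[2]),r.fun.round(1))
def tri(a,b,z0=60): 
    g=lambda P:np.r_[(proj(d["scene"],P)-a).ravel(),(proj(d["side"],P)-b).ravel()]
    q=least_squares(g,[550,50,z0]); return q.x.round(1),q.fun.round(1)
ring=tri(nat((302,360),(230,165),6),nat((364,118),(188,148),5.4)); print(ring)
print("ring in box",Ro.from_euler("z",-r.x[2]).apply(ring[0]-[r.x[0],r.x[1],0]), "pin",box(r.x,(108,0,60)))
F=.64
for n,a,b in [("mug top",(598,356),(297,209)),("jar",(620,326),(228,243)),("wt",(226,288),(598,460))]: print(n,tri(np.array(a)*F,np.array(b)*F))
np.save("box.npy",r.x)
E
```

```text
[5.09436049e+02 4.55542562e+01 4.94553381e-01] 28.335821486301878 [ 0.  -0.4 -1.   0.3 -0.1  0.6  1.   0.7 -0.3  0.1 -0.4  0.4 -0.8  1.
  0.5 -1.2  0.3 -0.9  0.8  0.7 -0.5  0.3]
(array([602.4,  95.9,  61.6]), array([ 0.1, -0. ,  0.1,  0. ]))
ring in box [105.72111616   0.18907703  61.6       ] pin [[604.49557301  96.81522425  60.        ]]
mug top (array([572.6, 357.1,  86.6]), array([ 0.2, -0.1,  0.2,  0.2]))
jar (array([425.3, 398.3,  56.5]), array([ 0.5, -0.4,  0.6,  0.5]))
wt (array([ 488.1, -413.2,   39.3]), array([-0.5, -0. , -0.4,  0. ]))
```

Call:
play_rows(commands=[{"x": -0.03, "y": -0.015, "z": 0, "twist": -3}, {"x": -0.065, "y": -0.032, "z": 0, "twist": -9}, {"x": -0.105, "y": -0.052, "z": 0, "twist": -15}, {"x": -0.145, "y": -0.0715, "z": 0, "twist": -21}, {"x": -0.185, "y": -0.0913, "z": 0, "twist": -27}, {"x": -0.225, "y": -0.111, "z": 0, "twist": -34}, {"x": -0.265, "y": -0.1307, "z": 0, "twist": -41}, {"x": -0.3, "y": -0.148, "z": 0, "twist": -47.8}], jaw=0.5)

```text
time: 0.9
tool_pos: [409.8, 253.2, 251.5]
tcp_rot: [-3.142, -0.0, -2.644]
contact_force: [-0.3, 0.9, 0.2]
grip_width: 46.0
finger_force: 0.0
```

Call:
play_rows(commands=[{"x": -0.01, "y": -0.04, "z": 0}, {"x": -0.02, "y": -0.08, "z": 0}, {"x": -0.032, "y": -0.12, "z": 0.01}, {"x": -0.044, "y": -0.16, "z": 0.03}, {"x": -0.055, "y": -0.2, "z": 0.05}, {"x": -0.0664, "y": -0.2321, "z": 0.08}, {"x": -0.0664, "y": -0.2321, "z": 0.1}, {"x": -0.0664, "y": -0.2321, "z": 0.1}])

```text
invalid input at $.commands[0]: expected keys x, y, z, twist
```

```bash
python3 - <<'E'
from plant import bot
from h import *
c=bot.capture("wrist"); o=bot.get_obs(); print(o["tool_pos"],o["tcp_rot"])
pr=lambda P:proj(c,P).round(0).tolist()
b=np.load("box.npy")
im=c["pixels"][:,:,::-1].copy()
for P in [(108,0,60),(77,0,54),(150,80,85),(150,-80,85),(-10,80,85),(-10,-80,85)]:
    u=proj(c,box(b,P))[0]; print(P,u.round()); cv2.circle(im,tuple(int(v) for v in u.round()),3,(0,0,255),1)
cv2.imwrite("pics/wrist0.png",cv2.resize(im,(768,576)))
E
```

```text
[413.47658147 250.01428249 251.45999174] [-3.13819585e+00  8.90373340e-04 -2.63728308e+00]
(108, 0, 60) [ 82. 245.]
(77, 0, 54) [ 81. 221.]
(150, 80, 85) [139. 284.]
(150, -80, 85) [ 13. 284.]
(-10, 80, 85) [122. 160.]
(-10, -80, 85) [-21. 159.]
```

View pics/wrist0.png

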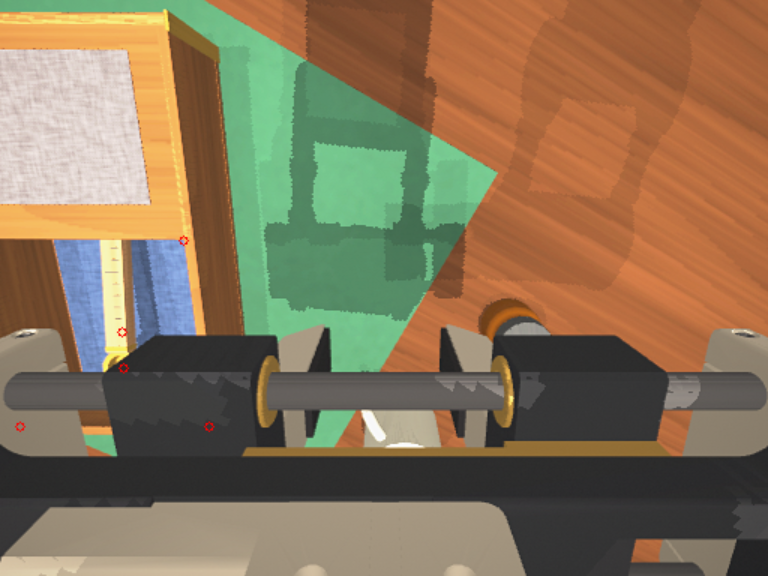

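The wrist view shows the ruler stick at x≈113 and the ring at about (117,358). That agrees with the fitted pose to within a few pixels. I'm resending the move with full keys.

Call:
play_rows(commands=[{"x": -0.01, "y": -0.04, "z": 0, "twist": 0}, {"x": -0.02, "y": -0.08, "z": 0, "twist": 0}, {"x": -0.032, "y": -0.12, "z": 0.01, "twist": 0}, {"x": -0.044, "y": -0.16, "z": 0.03, "twist": 0}, {"x": -0.055, "y": -0.2, "z": 0.05, "twist": 0}, {"x": -0.0664, "y": -0.2321, "z": 0.08, "twist": 0}, {"x": -0.0664, "y": -0.2321, "z": 0.1, "twist": 0}, {"x": -0.0664, "y": -0.2321, "z": 0.1, "twist": 0}])

```text
time: 1.75
tool_pos: [575.4, 81.4, 148.0]
tcp_rot: [3.138, -0.007, -2.65]
contact_force: [0.2, -0.4, 0.1]
grip_width: 46.2
finger_force: 0.0
```

```bash
python3 - <<'E'
from plant import bot
from h import *
for i in range(3): c=bot.capture("wrist")
o=bot.get_obs(); print(o["tool_pos"],o["tcp_rot"],o["dq"].round(3))
b=np.load("box.npy")
im=c["pixels"][:,:,::-1].copy()
for P in [(108,0,60),(77,0,54),(150,80,85),(150,-80,85),(-10,80,85),(-10,-80,85)]:
    u=proj(c,box(b,P))[0]; print(P,u.round()); cv2.circle(im,tuple(int(v) for v in u.round()),3,(0,0,255),1)
cv2.imwrite("pics/wrist1.png",cv2.resize(im,(768,576)))
E
```

```text
[577.27085042  82.79131824 152.73407792] [-3.14126676e+00  1.05572086e-03 -2.64754237e+00] [ 0.007 -0.02  -0.009 -0.001 -0.003 -0.003]
(108, 0, 60) [256. 231.]
(77, 0, 54) [256. 197.]
(150, 80, 85) [349. 289.]
(150, -80, 85) [163. 289.]
(-10, 80, 85) [370.  91.]
(-10, -80, 85) [141.  91.]
```

View pics/wrist1.png

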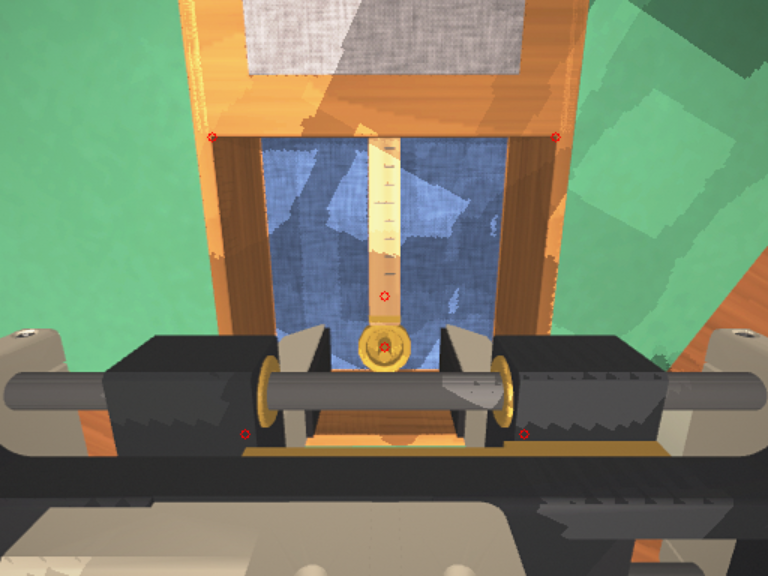

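The wrist view shows the box corners and the ring at (384,347), right on my projections. The ruler is centred between the fingers, so I'll descend and grip.

Call:
play_rows(commands=[{"x": 0, "y": 0, "z": 0.015, "twist": 0}, {"x": 0, "y": 0, "z": 0.03, "twist": 0}, {"x": 0, "y": 0, "z": 0.045, "twist": 0}, {"x": 0, "y": 0, "z": 0.06, "twist": 0}, {"x": 0, "y": 0, "z": 0.07, "twist": 0}, {"x": 0, "y": 0, "z": 0.08, "twist": 0}, {"x": 0, "y": 0, "z": 0.086, "twist": 0}, {"x": 0, "y": 0, "z": 0.086, "twist": 0}])

```text
time: 2.7
tool_pos: [576.9, 82.3, 65.4]
tcp_rot: [3.141, -0.001, -2.648]
contact_force: [0.1, -0.2, -0.1]
grip_width: 45.8
finger_force: 0.0
```

Call:
play_rows(commands=[{"x": 0, "y": 0, "z": 0, "twist": 0}, {"x": 0, "y": 0, "z": 0, "twist": 0}, {"x": 0, "y": 0, "z": 0, "twist": 0}, {"x": 0, "y": 0, "z": 0, "twist": 0}, {"x": 0, "y": 0, "z": 0, "twist": 0}, {"x": 0, "y": 0, "z": 0, "twist": 0}, {"x": 0, "y": 0, "z": 0, "twist": 0}, {"x": 0, "y": 0, "z": 0, "twist": 0}], jaw=1)

```text
time: 3.5
tool_pos: [577.3, 82.1, 65.9]
tcp_rot: [-3.141, 0.0, -2.648]
contact_force: [-0.1, -0.2, 2.0]
grip_width: 17.6
finger_force: 30.0
```

Call:
play_rows(commands=[{"x": 0, "y": 0, "z": -0.004, "twist": 0}, {"x": 0, "y": 0, "z": -0.009, "twist": 0}, {"x": 0, "y": 0, "z": -0.014, "twist": 0}, {"x": 0, "y": 0, "z": -0.019, "twist": 0}, {"x": 0, "y": 0, "z": -0.024, "twist": 0}, {"x": 0, "y": 0, "z": -0.029, "twist": 0}, {"x": 0, "y": 0, "z": -0.034, "twist": 0}, {"x": 0, "y": 0, "z": -0.036, "twist": 0}])

```text
time: 4.3
tool_pos: [577.1, 82.1, 102.1]
tcp_rot: [3.142, 0.0, -2.648]
contact_force: [-1.2, -0.0, -3.4]
grip_width: 17.7
finger_force: 30.0
```

```bash
python3 - <<'E'
from plant import bot
from h import *
b=np.load("box.npy")
for n,s in [("side",5.4)]:
    c=bot.capture(n); im=c["pixels"][148-10:258,188:294,::-1]
    cv2.imwrite("pics/side1.png",cv2.resize(im,None,fx=5,fy=5,interpolation=cv2.INTER_CUBIC))
print({k:np.round(v,2) for k,v in bot.get_obs().items() if k in("tool_pos","contact_force","moment","grip_width")})
E
```

```text
{'tool_pos': array([577.16,  82.12, 102.15]), 'contact_force': array([ 0.17,  0.41, -2.04]), 'moment': array([ 0.14, -0.05, -0.02]), 'grip_width': np.float64(17.56)}
```

View pics/side1.png

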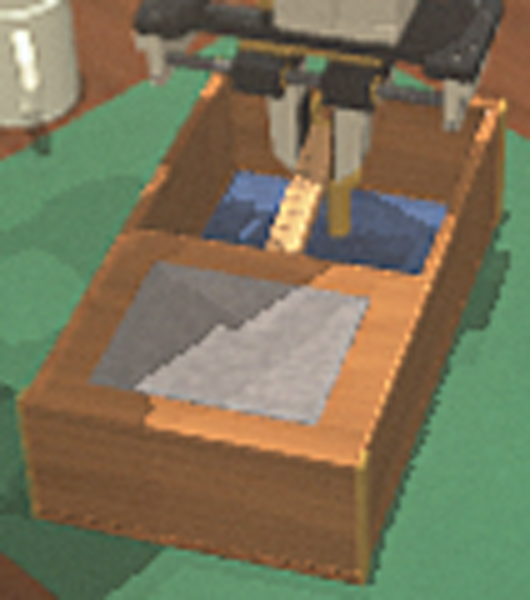

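The ruler is gripped and the ring is above the pin. The stick still goes under the cover at about (290,245). Next I'll draw it up diagonally so the cover edge tilts it.

Call:
play_rows(commands=[{"x": -0.003, "y": 0, "z": -0.004, "twist": 0}, {"x": -0.006, "y": 0, "z": -0.008, "twist": 0}, {"x": -0.009, "y": 0, "z": -0.012, "twist": 0}, {"x": -0.012, "y": 0, "z": -0.016, "twist": 0}, {"x": -0.015, "y": 0, "z": -0.02, "twist": 0}, {"x": -0.018, "y": 0, "z": -0.024, "twist": 0}, {"x": -0.021, "y": 0, "z": -0.027, "twist": 0}, {"x": -0.024, "y": 0, "z": -0.03, "twist": 0}])

```text
time: 5.15
tool_pos: [598.6, 93.6, 132.0]
tcp_rot: [-3.142, 0.0, -2.648]
contact_force: [0.4, 0.5, -3.4]
grip_width: 17.8
finger_force: 30.0
```

Call:
play_rows(commands=[{"x": -0.004, "y": 0, "z": -0.006, "twist": 0}, {"x": -0.009, "y": 0, "z": -0.013, "twist": 0}, {"x": -0.014, "y": 0, "z": -0.02, "twist": 0}, {"x": -0.019, "y": 0, "z": -0.028, "twist": 0}, {"x": -0.024, "y": 0, "z": -0.036, "twist": 0}, {"x": -0.029, "y": 0, "z": -0.044, "twist": 0}, {"x": -0.034, "y": 0, "z": -0.052, "twist": 0}, {"x": -0.039, "y": 0, "z": -0.06, "twist": 0}])

```text
time: 5.95
tool_pos: [633.0, 112.2, 192.5]
tcp_rot: [-3.142, 0.0, -2.648]
contact_force: [0.2, -1.2, -2.8]
grip_width: 17.8
finger_force: 30.0
```

```bash
python3 - <<'E'
from plant import bot
from h import *
c=bot.capture("side"); im=c["pixels"][100:258,170:320,::-1]
cv2.imwrite("pics/side2.png",cv2.resize(im,None,fx=3.7,fy=3.7,interpolation=cv2.INTER_CUBIC))
print({k:np.round(v,2) for k,v in bot.get_obs().items() if k in("tool_pos","contact_force","moment","grip_width")})
E
```

```text
{'tool_pos': array([634.19, 112.53, 193.97]), 'contact_force': array([ 0.19,  0.94, -0.24]), 'moment': array([ 0.36, -0.33,  0.  ]), 'grip_width': np.float64(17.61)}
```

View pics/side2.png

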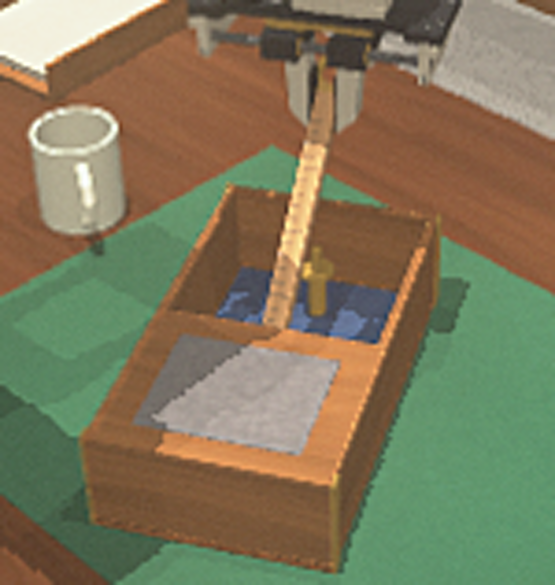

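The ruler has tilted to about 37° and only a short piece of the tail is still under the cover, near (275,325). I'll draw it out along its own axis, then lift straight up.

Call:
play_rows(commands=[{"x": -0.005, "y": 0, "z": -0.004, "twist": 0}, {"x": -0.01, "y": 0, "z": -0.008, "twist": 0}, {"x": -0.016, "y": 0, "z": -0.012, "twist": 0}, {"x": -0.022, "y": 0, "z": -0.017, "twist": 0}, {"x": -0.028, "y": 0, "z": -0.022, "twist": 0}, {"x": -0.034, "y": 0, "z": -0.027, "twist": 0}, {"x": -0.04, "y": 0, "z": -0.032, "twist": 0}, {"x": -0.045, "y": 0, "z": -0.037, "twist": 0}])

```text
time: 6.8
tool_pos: [672.7, 133.5, 229.2]
tcp_rot: [-3.142, 0.0, -2.648]
contact_force: [-0.2, -0.2, -1.3]
grip_width: 17.8
finger_force: 30.0
```

Call:
play_rows(commands=[{"x": 0, "y": 0, "z": -0.008, "twist": 0}, {"x": 0, "y": 0, "z": -0.02, "twist": 0}, {"x": 0, "y": 0, "z": -0.035, "twist": 0}, {"x": 0, "y": 0, "z": -0.05, "twist": 0}, {"x": 0, "y": 0, "z": -0.065, "twist": 0}, {"x": 0, "y": 0, "z": -0.08, "twist": 0}, {"x": 0, "y": 0, "z": -0.09, "twist": 0}, {"x": 0, "y": 0, "z": -0.1, "twist": 0}])

```text
time: 7.6
tool_pos: [672.1, 133.1, 330.0]
tcp_rot: [-3.141, 0.001, -2.648]
contact_force: [0.5, 0.5, -1.9]
grip_width: 17.8
finger_force: 30.0
```

```bash
python3 - <<'E'
from plant import bot
from h import *
c=bot.capture("side"); cv2.imwrite("pics/side3.png",c["pixels"][:,:,::-1])
e=bot.capture("scene"); cv2.imwrite("pics/scene3.png",cv2.resize(e["pixels"][80:280,200:400,::-1],None,fx=3,fy=3,interpolation=cv2.INTER_CUBIC))
pickle.dump({"side":c,"scene":e},open("cap3.pkl","wb"))
print({k:np.round(v,2) for k,v in bot.get_obs().items() if k in("time","tool_pos","contact_force","moment","grip_width","joint_positions")})
E
```

```text
{'time': np.float64(7.7), 'joint_positions': array([ 0.08,  0.63,  0.84,  0.  ,  1.67, -1.98]), 'tool_pos': array([672.56, 133.26, 330.61]), 'contact_force': array([ 0.72, -0.47, -0.35]), 'moment': array([ 0.09, -0.02, -0.  ]), 'grip_width': np.float64(17.42)}
```

View pics/side3.png

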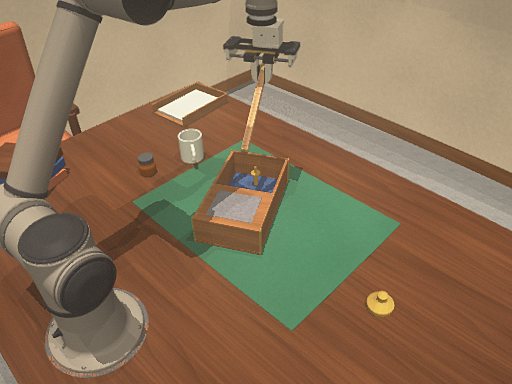

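The ruler is fully out and held diagonally above the box. Its tail is at about (246,150), and the mug, jar and weight haven't moved. One gentle extra rise, then settle.

Call:
play_rows(commands=[{"x": 0, "y": 0, "z": -0.006, "twist": 0}, {"x": 0, "y": 0, "z": -0.014, "twist": 0}, {"x": 0, "y": 0, "z": -0.022, "twist": 0}, {"x": 0, "y": 0, "z": -0.028, "twist": 0}, {"x": 0, "y": 0, "z": -0.03, "twist": 0}, {"x": 0, "y": 0, "z": -0.03, "twist": 0}, {"x": 0, "y": 0, "z": -0.03, "twist": 0}, {"x": 0, "y": 0, "z": -0.03, "twist": 0}])

```text
time: 8.5
tool_pos: [672.2, 133.2, 358.2]
tcp_rot: [3.141, -0.001, -2.648]
contact_force: [1.4, 0.4, -0.7]
grip_width: 17.9
finger_force: 30.0
```

Call:
play_rows(commands=[{"x": 0, "y": 0, "z": 0, "twist": 0}, {"x": 0, "y": 0, "z": 0, "twist": 0}, {"x": 0, "y": 0, "z": 0, "twist": 0}, {"x": 0, "y": 0, "z": 0, "twist": 0}, {"x": 0, "y": 0, "z": 0, "twist": 0}, {"x": 0, "y": 0, "z": 0, "twist": 0}, {"x": 0, "y": 0, "z": 0, "twist": 0}, {"x": 0, "y": 0, "z": 0, "twist": 0}])

```text
time: 9.3
tool_pos: [672.3, 133.2, 358.7]
tcp_rot: [3.142, 0.0, -2.648]
contact_force: [-0.9, -0.0, 0.1]
grip_width: 17.9
finger_force: 30.0
```

```bash
python3 - <<'E'
from plant import bot
from h import *
a=bot.capture("side")["pixels"].astype(int)
for i in range(8): bot.capture("wrist")
c=bot.capture("side"); cv2.imwrite("pics/side4.png",cv2.resize(c["pixels"][20:220,130:330,::-1],None,fx=2.9,fy=2.9))
print("changed px",(abs(a-c["pixels"]).max(2)>25).sum())
b=np.load("box.npy"); g=bot.get_obs(); G=np.array(g["tool_pos"])-[0,0,11]
ux=np.array([np.cos(b[2]),np.sin(b[2]),0])
for t in (11,25,30,35,40,45,60): print(t,((proj(c,G-215*(np.cos(np.radians(t))*ux+[0,0,np.sin(np.radians(t))]))[0]-[130,20])*2.9).round(), (G[2]-215*np.sin(np.radians(t))).round())
print(g["dq"].round(3),g["grip_width"])
E
```

```text
changed px 2
11 [313. 285.] 307.0
25 [321. 327.] 257.0
30 [325. 339.] 240.0
35 [329. 348.] 224.0
40 [333. 355.] 210.0
45 [338. 361.] 196.0
60 [353. 366.] 162.0
[0.    0.    0.002 0.001 0.001 0.001] 17.990330809497323
```

View pics/side4.png

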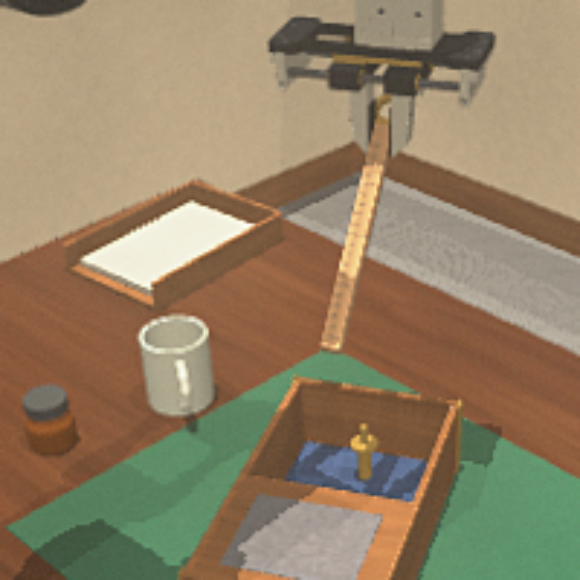

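The tail is at (332,348), which matches a tilt of about 37°, so it hangs at z ≈ 215–220 mm, over 120 mm above the box top. Nothing is moving, so I'm handing it in.

```bash
python3 -c "
from plant import bot
print(bot.close_job())"
```

```text
the job is handed in; nothing more can be done
None
```

The ring came off the pin, and the ruler was tilted, drawn out through the opening and handed in held motionless about 130 mm above the box top; the pictures show the mug, jar and weight undisturbed, though no verdict came back.

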